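# Set the hand planer four clicks deeper

### The arm

A 7-joint arm with a two-finger parallel gripper is mounted at the origin on the work surface. World frame = base frame: x ahead of the robot, y to its left, z up, the work surface at z = 0. Lengths are in m, angles in rad, forces in N, time in s.
With the tool pointing down it reaches from about 0.4 to 0.9 m from the base axis. Payload 5.6 kg.
Tool frame: the origin (TCP) lies at the very end of the fingers, on their centre line; the grasp point (between the pads) lies r.grasp_offset behind it (r.grasp_offset is the distance from the TCP to the grasp point, in m); z points along the fingers, x is the direction in which the jaws open and shut, and the axes are right-handed (so a half turn about z gives the same grasp; the last joint's range is limited). The gripper opens to 92 mm and grips with 3 to 60 N. Pads are 20 mm wide; open, the fingers measure 128 mm over their backs; the gripper's body (75 mm by 189 mm) begins 69 mm behind the grasp point.
Start: joints at [-1.19, 0.468, -0.012, 1.603, 0.006, 1.071, -0.056], TCP at [0.267, 0.592, 0.215] pointing down, gripper open.
Joint ranges: [-2.53, 2.53], [-0.31, 2.02], [-1.57, 1.55], [0.28, 2.44], [-1.29, 4.43], [0.15, 1.84], [-2.92, 2.92]. Speed limits (rad/s): [2.57, 2.57, 3.14, 3.14, 3.14, 3.14, 3.14].

### API

Orientations are given as a unit quaternion [w, x, y, z].
In Python, from bench import r gives the robot as it stands.
- The arm moves only by the tool arm_command, never from a script. Its argument "steps" is a list of rows, each a list of 5 numbers: the shift along the tool's x, y, z in m, then the turn about the tool's z in rad, then the closure, from 0 (fully open) to 1 (shut). A call has 1 to 12 rows; each row shifts and turns the commanded pose from where the row before left it, along the tool's axes as they then stand; what a row does not reach is not made up. A row lasts 1/10 s, in which the tool goes at most 50 mm and 8.59 degrees, less where a joint would pass 70% of its speed; a pose out of reach is approached as far as the arm can. A call with a gripper value outside its range is refused whole. The fingers move at their own pace and stop on an object; "squeeze" is the grip in N (left out, the last holds). Time passes only in rows, so rows that do not move let the fingers close. It gives the time, the measured TCP pose, the force and the opening at its end, in the units of the state.
- r.state(): the state, without advancing time (a new reading comes with each control period).
- r.get_image(name): name is "scene" or "top"; returns a dict with "img" (400x640x3 uint8, blue, green, red), "range_z" (400x640 float32, m along the optical axis (not along the pixel's ray), 0 where there is no reading), "vfov" (degrees; the focal length in pixels is half the picture's height over the tangent of half this angle, whatever the lens; pixels are square), "cx", "cy" (the principal point, pixels), "k1" (the pictures are not rectified: a ray, as slopes to the right and down, at radius r is drawn at 1 + k1 r^2 times it, then the intrinsics apply), "camera_from_world" (4x4, takes a point from world to camera coordinates). Camera axes: x right, y down, z forward; pixel columns grow to the right and rows downward; lengths in m; the calibration is good to about 2 mm. A picture is of the moment at which its call begins.
- r.finish_job(): hands the job in, once; it reports no verdict.
The state is a dict: "clock": time; "joint_pos": joint angles; "qvel": joint speeds; "joint_efforts": joint torques, N m; "ee_pos": TCP position; "orientation": TCP orientation; "contact_force": force on the tool from outside, world axes, zero at the start; "ft_torque": the same for the moment, N m; "gripper_width": finger opening in m.
Only numpy, scipy, OpenCV 4.12 (cv2) and the standard library are available. Lean on these libraries where they do the work, as an engineer would, in place of code of your own. Each camera call takes 0.05 s, during which the arm holds its last target.

### The job

The next pass is to take a deeper cut: with a fingertip against one of its lobes, push the depth knob on the planer's nose round clockwise (seen from above) by exactly four clicks from where it stands now, and leave it resting in that click. Push gently, do not grip the knob, keep the planer standing just where it is on the board, and do not disturb the other things on the bench.

Things in the scene. Friction and masses are not known exactly. Their poses are not given: they have to be found in the camera images.
- planer: Cordless hand planer, 345 x 130 x 160 mm, 3 kg, loose on its flat sole on a fixed 34 mm thick board. Origin under the middle of the sole, x to its front, z up. The depth knob stands on the nose, 100 mm ahead of the origin. Behind it: housing 72 mm high, motor 112 mm (begins 78 mm from the knob axis), handle 160 mm (95 mm away). Within 50 mm of the axis only the knob's lobes and hub rise over its skirt.
- knob_axis (a point): On the depth knob's vertical axis, level with its top: 103 mm above the sole, 137 mm above the bench. Round black skirt, 31 mm radius; on it a grey grip: hub of 13 mm radius, three straight finger lobes 120 degrees apart, 10 mm wide, with round ends at 33 mm radius, 24 mm high above the skirt. Two closed fingers fit between neighbouring lobes.
- knob_skirt (a point): On the knob's axis, at the height of the skirt's flat top (76 mm above the sole), from which the lobes rise.
- knob_index (a point): On top of the lobe that bears the white index line, 30 mm from the knob's axis, 3 mm below knob_axis. It turns with the knob: the level line from knob_axis to it is that lobe's direction; the other two lobes stand at +120 and -120 degrees from it.
- depth_knob (a joint): Turn of the knob in rad, growing clockwise seen from above (deeper). Sprung click stops every 18 degrees (0.314 rad); 0 is the shallow end, 3.14 the deep end, ten clicks in all. It starts at rest in one of the first four stops (0 to 0.942). A click takes about 4 N at a lobe's outer end; past half-way between two stops the knob snaps on to the next by itself, ahead of the finger.
- square: Combination square, 200 mm steel blade with a dark cast head 96 mm long and 20 mm thick, lying flat on the board ahead of the planer; origin on its underside by the head. Leave alone.
- tape_roll: Roll of paper tape lying flat, 104 mm across, 25 mm high; origin under its centre. Leave alone.
- offcut: Pine offcut, 150 x 62 x 30 mm; origin under its centre. Leave alone.
- socket: Deep steel socket standing upright, 25 mm across, 63 mm high; origin under its centre. Leave alone.
- pencil: Flat carpenter's pencil, 170 x 14 x 8 mm, along its x; origin under it. Leave alone.
- screwdriver: Screwdriver lying down, 210 mm long; origin under it. Leave alone.

How it is judged:
By the outcome, as a careful person would: the job done as asked, in the order asked, and still so for the second after the job is handed in, with the robot touching nothing.
It also fails if it takes over 42 s, if anything falls off the work surface, if the arm or the gripper's body presses on something with over 40 N, if the wrist force passes 120 N, or if a joint passes its speed limit or range.

## Working session

There is one attempt and no reset: what is moved stays moved. The work goes in short steps, Python scripts to look and compute and a tool call to move; the robot and the scene stay as the last step left them, time stands still between calls to the robot, and variables do not carry over. Pictures are saved under pics/ and viewed, and the job is handed in when it is done.

Besides the shell and the picture viewer there is one more tool, called after ">>>" as name(argument=value, ...), one argument or row to a line, values as JSON. arm_command: Moves the arm, as the interface text tells. Its arguments: {"type":"object","properties":{"steps":{"type":"array"},"squeeze":{"type":"number"}},"required":["steps"]}

```bash
mkdir -p pics; cat > h.py <<'E'
import numpy as np,cv2
from bench import r
def grab(n):
    d=r.get_image(n); np.save(f'/tmp/{n}.npy',d,allow_pickle=True); return d
def load(n): return np.load(f'/tmp/{n}.npy',allow_pickle=True).item()
def K(d):
    f=200/np.tan(np.radians(d['vfov']/2)); return f
def ray(d,u,v):
    f=K(d); p=np.array([(u-d['cx'])/f,(v-d['cy'])/f]); q=p.copy()
    for _ in range(30): q=p/(1+d['k1']*(q@q))
    return np.array([q[0],q[1],1.])
def at_z(d,u,v,z):
    T=np.linalg.inv(d['camera_from_world']); o=T[:3,3]; a=T[:3,:3]@ray(d,u,v)
    return o+a*(z-o[2])/a[2]
def at_range(d,u,v):
    T=np.linalg.inv(d['camera_from_world']); return (T@np.r_[ray(d,u,v)*d['range_z'][int(v),int(u)],1])[:3]
def proj(d,P):
    c=d['camera_from_world']@np.r_[P,1]; q=c[:2]/c[2]; q=q*(1+d['k1']*(q@q)); return q*K(d)+[d['cx'],d['cy']]
E
python3 - <<'E'
from h import *
for n in('scene','top'):
    d=grab(n); cv2.imwrite(f'pics/{n}0.png',d['img']); print(n,d['vfov'],d['cx'],d['cy'],d['k1'],np.linalg.inv(d['camera_from_world'])[:3].round(3).tolist())
print(r.state())
E
```

```text
scene 51.090448413908746 320.56484194515383 206.10583986744516 -0.09218669034927625 [[-0.904, 0.26, -0.339, 0.886], [0.426, 0.575, -0.699, 0.71], [0.013, -0.776, -0.63, 0.697]]
top 49.94564351991759 320.1795069647482 201.28372387537024 -0.07488959469021038 [[0.024, -0.981, 0.192, 0.395], [-0.999, -0.031, -0.029, 0.077], [0.035, -0.191, -0.981, 0.881]]
{'clock': 0.1, 'joint_pos': array([-1.19000057,  0.46828696, -0.01161061,  1.60348632,  0.00600502,
        1.07140801, -0.05623598]), 'qvel': array([-7.21019470e-05, -1.32827751e-03,  8.22409613e-05, -1.45807598e-03,
       -2.03616642e-04, -7.00392915e-06,  4.89228959e-05]), 'joint_efforts': array([ 5.50300920e-04, -5.21645737e+01, -1.26509820e-02, -2.44366443e+01,
       -5.67878690e-02,  1.40930648e-02,  5.20394633e-05]), 'ee_pos': array([0.26714515, 0.59201101, 0.21375572]), 'orientation': array([ 4.68394660e-04,  8.40004347e-01,  5.42579113e-01, -6.20073175e-04]), 'contact_force': array([-0.06257598,  0.88928105, -0.13238035]), 'ft_torque': array([-0.03749587,  0.00064137,  0.08493716]), 'gripper_width': 0.09190816750935277}
```

View pics/scene0.png

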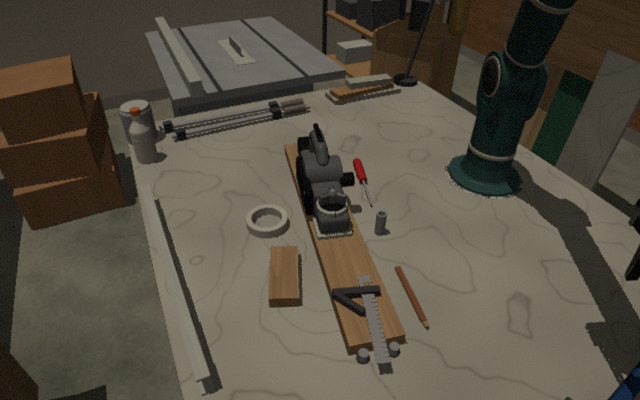

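View pics/top0.png

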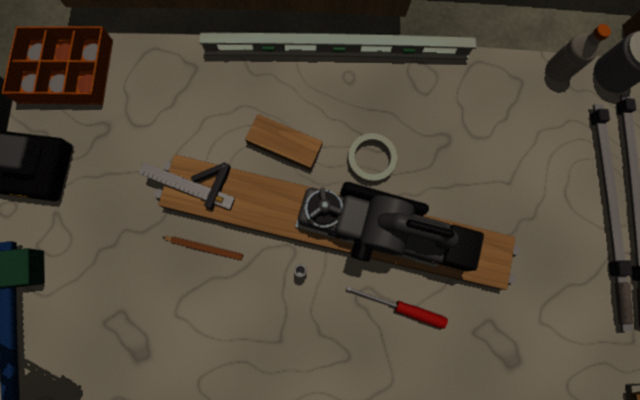

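```bash
python3 - <<'E'
from h import *
d=load('top'); c=d['img'][170:245,280:370]; c=cv2.convertScaleAbs(cv2.resize(c,None,fx=8,fy=8,interpolation=cv2.INTER_CUBIC),alpha=1.8); cv2.imwrite('pics/topc.png',c)
d=load('scene'); c=d['img'][180:245,300:370]; c=cv2.convertScaleAbs(cv2.resize(c,None,fx=8,fy=8,interpolation=cv2.INTER_CUBIC),alpha=1.8); cv2.imwrite('pics/scenec.png',c)
E
```

```text
(no output)
```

View pics/topc.png

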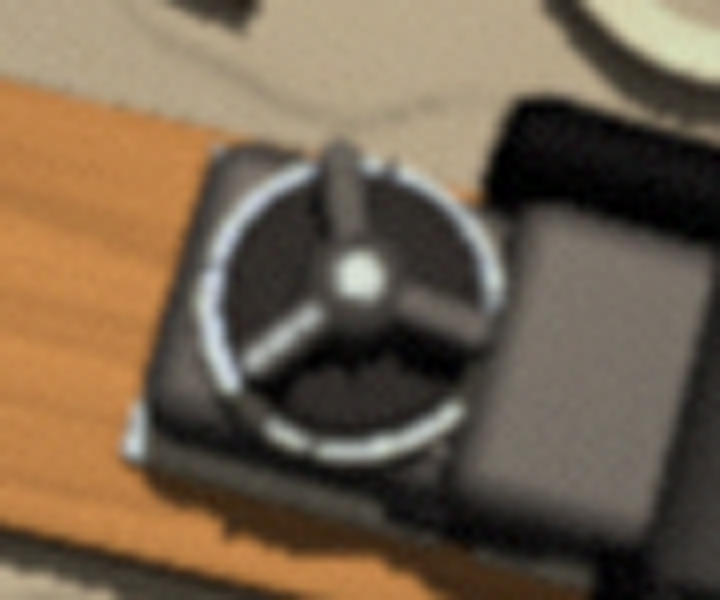

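View pics/scenec.png

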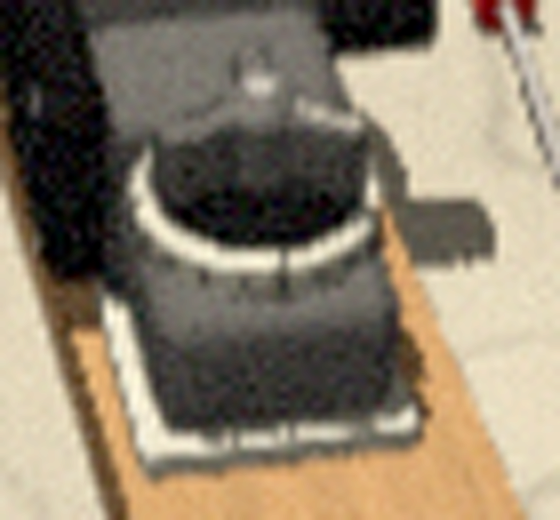

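```bash
python3 - <<'E'
from h import *
d=load('top')
px=lambda u,v:(280+(u+.5)/8-.5,170+(v+.5)/8-.5)
A=at_z(d,*px(357,277),.137);print('axis',A)
# skirt ring: white ring ellipse, approx
for n,p in dict(idx=(250,364),l1=(338,150),l2=(480,326),idxin=(318,315)).items():
    P=at_z(d,*px(*p),.134)-A; print(n,P*1e3,np.hypot(*P[:2])*1e3,np.degrees(np.arctan2(P[1],P[0])))
# range of knob
for p in [(357,277),(340,200),(290,335),(430,305),(300,220),(350,390)]:
    print(p,at_range(d,*map(round,px(*p))))
# planer heading from sole/nose left edge & board edges z=.034
f=[at_z(d,*p,.034) for p in [(162,213),(505,286),(176,157),(514,236)]]
print(f, [np.degrees(np.arctan2(*(f[i]-f[i+1])[[1,0]])) for i in (0,2)])
print(r.grasp_offset)
s=load('scene'); print(proj(s,A)) 
d=s; px=lambda u,v:(300+(u+.5)/8-.5,180+(v+.5)/8-.5); print(at_z(s,*px(258,85),.137))
E
```

```text
axis [0.53523574 0.04703506 0.137     ]
idx [-19.64135672  23.00638847  -3.        ] 30.250236437405 130.48854231610696
l1 [29.24423917  4.76883043 -3.        ] 29.63051245416608 9.261648983874167
l2 [ -9.61694007 -27.58202754  -3.        ] 29.210508033939135 -109.22197257307856
idxin [-8.23679745  8.30660066 -3.        ] 11.69805311973641 134.75824765894765
(357, 277) [0.53547044 0.04739265 0.137484  ]
(340, 200) [0.55219497 0.05120046 0.13451527]
(290, 335) [0.52320898 0.06108717 0.13351803]
(430, 305) [0.52914415 0.03124952 0.13552881]
(300, 220) [0.5535616  0.05942324 0.10888133]
(350, 390) [0.51486761 0.04751455 0.10917123]
[array([0.52676372, 0.36614008, 0.034     ]), array([ 0.3993875 , -0.32257055,  0.034     ]), array([0.64350765, 0.34850614, 0.034     ]), array([ 0.50041633, -0.34691178,  0.034     ])] [np.float64(79.52161689693585), np.float64(78.3729227753788)]
0.0187
[332.65414389 189.70451065]
[0.53775281 0.04787267 0.137     ]
```

```bash
cat >> h.py <<'E'
from scipy.spatial.transform import Rotation as Ro
def pose():
    s=r.state(); q=s['orientation']; R=Ro.from_quat(q,scalar_first=True).as_matrix(); return s['ee_pos'],np.arctan2(R[1,0],R[0,0]),R,s
def plan(target,th,n,close=1.,nd=4):
    """straight world path, rows in tool axes (tool assumed down)"""
    p,t,_,s=pose(); p=p.copy(); rows=[]
    dt=(th-t+np.pi)%(2*np.pi)-np.pi; p0=p.copy();t0=t
    for k in range(n):
        g=p0+(np.array(target)-p0)*(k+1)/n-p
        x=np.array([np.cos(t),np.sin(t),0]);y=np.array([np.sin(t),-np.cos(t),0])
        row=[round(g@x,nd),round(g@y,nd),round(-g[2],nd),round(-dt/n,3),close]
        p=p+row[0]*x+row[1]*y-np.array([0,0,row[2]]); t-=row[3]; rows.append([float(v) for v in row])
    print(rows); print('end',p,np.degrees(t))
E
python3 - <<'E'
from h import *
plan([.4954,.0602,.215],np.radians(130.4),12,nd=3)
plan([.4954,.0602,.215],np.radians(130.4),20,nd=3)
E
```

```text
[[-0.033, 0.036, -0.0, -0.094, 1.0], [-0.035, 0.032, -0.0, -0.094, 1.0], [-0.039, 0.029, -0.0, -0.094, 1.0], [-0.041, 0.025, -0.0, -0.094, 1.0], [-0.043, 0.021, -0.001, -0.094, 1.0], [-0.046, 0.017, 0.0, -0.094, 1.0], [-0.046, 0.013, 0.0, -0.094, 1.0], [-0.048, 0.008, 0.0, -0.094, 1.0], [-0.048, 0.004, 0.0, -0.094, 1.0], [-0.048, -0.001, -0.0, -0.094, 1.0], [-0.048, -0.006, -0.0, -0.094, 1.0], [-0.047, -0.009, -0.0, -0.094, 1.0]]
end [0.49567293 0.06042354 0.21475572] 130.34842337498512
[[-0.02, 0.021, -0.0, -0.056, 1.0], [-0.02, 0.021, -0.0, -0.056, 1.0], [-0.022, 0.019, -0.0, -0.056, 1.0], [-0.023, 0.017, -0.0, -0.056, 1.0], [-0.024, 0.017, -0.0, -0.056, 1.0], [-0.024, 0.015, -0.0, -0.056, 1.0], [-0.026, 0.014, -0.0, -0.056, 1.0], [-0.026, 0.012, -0.0, -0.056, 1.0], [-0.027, 0.011, -0.001, -0.056, 1.0], [-0.027, 0.009, 0.0, -0.056, 1.0], [-0.028, 0.008, 0.0, -0.056, 1.0], [-0.028, 0.006, 0.0, -0.056, 1.0], [-0.029, 0.004, 0.0, -0.056, 1.0], [-0.029, 0.003, 0.0, -0.056, 1.0], [-0.029, 0.001, 0.0, -0.056, 1.0], [-0.029, 0.0, 0.0, -0.056, 1.0], [-0.029, -0.002, -0.0, -0.056, 1.0], [-0.028, -0.003, -0.0, -0.056, 1.0], [-0.029, -0.005, -0.0, -0.056, 1.0], [-0.028, -0.007, -0.0, -0.056, 1.0]]
end [0.49562122 0.06018166 0.21475572] 129.89005713888048
```

>>> arm_command(
  steps=[
    [-0.02,0.021,-0.005,-0.056,1],
    [-0.02,0.021,-0.005,-0.056,1],
    [-0.022,0.019,-0.005,-0.056,1],
    [-0.023,0.017,0,-0.056,1],
    [-0.024,0.017,0,-0.056,1],
    [-0.024,0.015,0,-0.056,1],
    [-0.026,0.014,0,-0.056,1],
    [-0.026,0.012,0,-0.056,1],
    [-0.027,0.011,0,-0.056,1],
    [-0.027,0.009,0,-0.056,1],
  ],
  squeeze=10,
)

```text
clock: 1.1
ee_pos: [0.3817, 0.3255, 0.2293]
orientation: [0.0, 0.657, 0.754, -0.0]
contact_force: [0.2, 0.5, 0.1]
gripper_width: 0.0143
```

>>> arm_command(
  steps=[
    [-0.028,0.008,0,-0.056,1],
    [-0.028,0.006,0,-0.056,1],
    [-0.029,0.004,0,-0.056,1],
    [-0.029,0.003,0,-0.056,1],
    [-0.029,0.001,0,-0.056,1],
    [-0.029,0,0,-0.056,1],
    [-0.029,-0.002,0,-0.056,1],
    [-0.028,-0.003,0,-0.056,1],
    [-0.029,-0.005,0,-0.056,1],
    [-0.028,-0.007,0,-0.056,1],
    [0,0,0,0,1],
  ],
)

```text
clock: 2.2
ee_pos: [0.4967, 0.0565, 0.2294]
orientation: [0.0, 0.426, 0.905, -0.001]
contact_force: [-0.8, 0.0, -0.6]
gripper_width: 0.0006
```

```bash
python3 - <<'E'
from h import *
p,t,R,s=pose(); print(p,np.degrees(t),R[:,2],s['clock'],s['contact_force'],s['gripper_width'])
plan([.4954,.0602,.15],np.radians(130.4),4)
for n in('scene','top'):
    d=grab(n); cv2.imwrite(f'pics/{n}1.png',d['img'])
d=load('scene'); c=d['img'][100:245,250:420]; c=cv2.convertScaleAbs(cv2.resize(c,None,fx=4,fy=4,interpolation=cv2.INTER_CUBIC),alpha=1.8); cv2.imwrite('pics/scenec1.png',c)
E
```

```text
[0.49668269 0.05653235 0.22941989] 129.5719786872183 [ 1.67359104e-04 -1.62910361e-03 -9.99998659e-01] 2.2 [-0.77585309  0.01034775 -0.60795552] 0.0005570068644141857
[[0.0009, 0.0003, 0.0199, -0.004, 1.0], [0.0009, 0.0004, 0.0198, -0.004, 1.0], [0.0009, 0.0003, 0.0199, -0.004, 1.0], [0.0009, 0.0004, 0.0198, -0.004, 1.0]]
end [0.49544625 0.06019211 0.15001989] 130.48871115942762
```

View pics/scenec1.png

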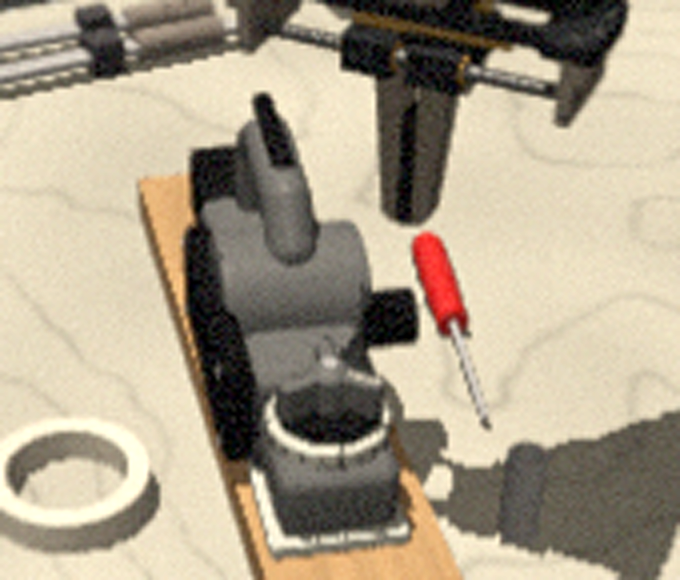

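View pics/top1.png

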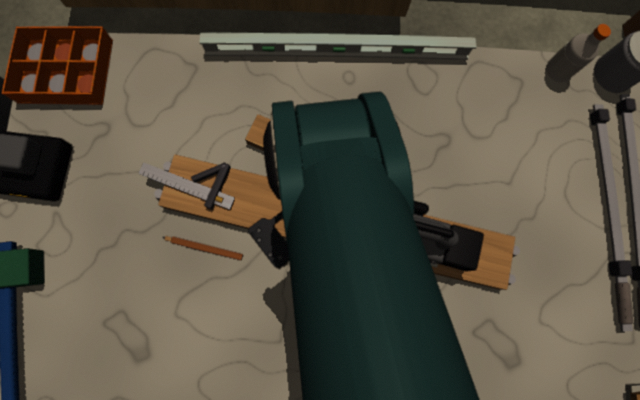

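```bash
python3 - <<'E'
from h import *
plan([.4974,.0579,.119],np.radians(130.4),6)
E
```

```text
[[-0.0005, -0.0, 0.0184, -0.002, 1.0], [-0.0006, -0.0001, 0.0184, -0.002, 1.0], [-0.0005, 0.0, 0.0183, -0.002, 1.0], [-0.0006, -0.0, 0.0184, -0.002, 1.0], [-0.0005, -0.0001, 0.0184, -0.002, 1.0], [-0.0005, -0.0, 0.0184, -0.002, 1.0]]
end [0.49737219 0.05793494 0.11895482] 130.46837059339055
```

>>> arm_command(
  steps=[
    [-0.003,0,0.018,-0.012,1],
    [0,0,0.018,0,1],
    [0,0,0.018,0,1],
    [0,0,0.018,0,1],
    [0,0,0.016,0,1],
    [0,0,0.011,0,1],
    [0,0,0.011,0,1],
    [0,0,0,0,1],
  ],
)

```text
clock: 3.1
ee_pos: [0.4967, 0.0588, 0.1184]
orientation: [-0.001, 0.418, 0.909, -0.001]
contact_force: [0.2, 0.9, 0.1]
gripper_width: 0.0007
```

```bash
python3 - <<'E'
from h import *
p,t,R,s=pose(); print(p,np.degrees(t),s['clock'],s['contact_force'])
p,t,R,s=pose()
d=grab('scene'); c=d['img'][120:245,260:410]; c=cv2.convertScaleAbs(cv2.resize(c,None,fx=5,fy=5,interpolation=cv2.INTER_CUBIC)[:600],alpha=1.8); cv2.imwrite('pics/scenec2.png',c)
p,t,R,s=pose(); print(p,np.degrees(t),s['clock'],s['contact_force'])
A=np.array([.5355,.047]); v=p[:2]-A; print('rho,g', v@[np.cos(t),np.sin(t)], -v@[np.sin(t),-np.cos(t)])
E
```

```text
[0.49669243 0.05884624 0.1184052 ] 130.62124948198144 3.1 [0.23514122 0.88032688 0.05256073]
[0.49730175 0.05872526 0.1192097 ] 130.6024523469532 3.15 [0.36783029 0.47048628 0.86129749]
rho,g 0.033762002485658485 0.021370889069209857
```

View pics/scenec2.png

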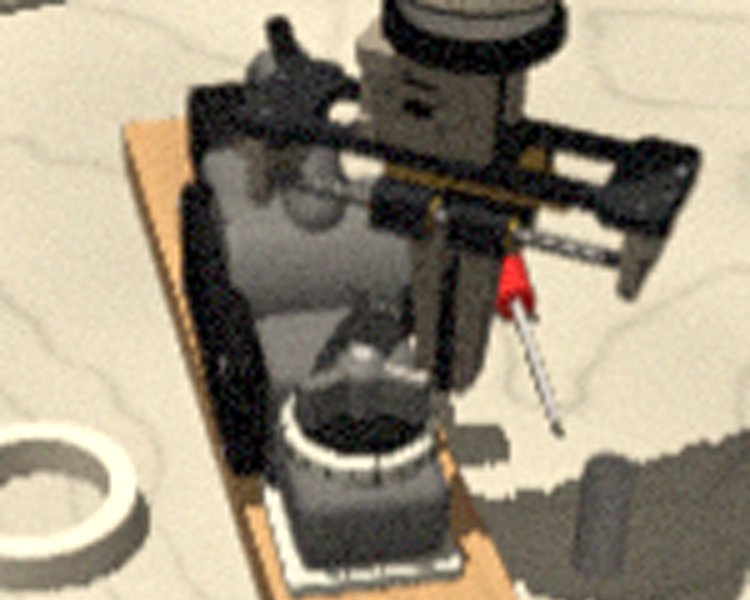

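>>> arm_command(
  steps=[
    [0,0.002,0,0,1],
    [0,0.002,0,0,1],
    [0,0.001,0,0,1],
    [0,0,0,0,1],
  ],
)

```text
clock: 3.55
ee_pos: [0.5019, 0.0618, 0.12]
orientation: [0.0, 0.418, 0.908, 0.0]
contact_force: [0.2, -0.1, -0.2]
gripper_width: 0.0004
```

>>> arm_command(
  steps=[
    [0.0008,0.0017,0,0.05,1],
    [0.0008,0.0017,0,0.05,1],
    [0,0,0,0,1],
  ],
)

```text
clock: 3.85
ee_pos: [0.5031, 0.065, 0.1197]
orientation: [-0.0, 0.463, 0.886, -0.0]
contact_force: [-1.2, -0.3, -0.2]
gripper_width: 0.0007
```

>>> arm_command(
  steps=[
    [0.0008,0.0017,0,0.05,1],
    [0,0,0,0,1],
  ],
)

```text
clock: 4.05
ee_pos: [0.5034, 0.0661, 0.1195]
orientation: [-0.0, 0.485, 0.875, -0.001]
contact_force: [-3.4, -1.2, 2.5]
gripper_width: 0.0008
```

```bash
cat >> h.py <<'E'
A=np.array([.5355,.047])
def chk(tag,img=True):
    if img:
        d=grab('scene'); c=d['img'][160:235,290:380]; c=cv2.convertScaleAbs(cv2.resize(c,None,fx=8,fy=8,interpolation=cv2.INTER_CUBIC)[:600],alpha=1.8); cv2.imwrite(f'pics/{tag}.png',c)
    p,t,R,s=pose(); v=p[:2]-A; x=np.array([np.cos(t),np.sin(t)]);y=np.array([np.sin(t),-np.cos(t)])
    print(s['clock'],p.round(4),'th',np.degrees(t).round(2),'rho,g',(v@x).round(4),(-v@y).round(4),'F tool',(s['contact_force'][:2]@x).round(2),(s['contact_force'][:2]@y).round(2),s['contact_force'][2].round(2))
E
python3 - <<'E'
from h import *
chk('a1')
E
```

```text
4.1 [0.5034 0.066  0.1195] th 122.06 rho,g 0.0332 0.0171 F tool 0.26 -2.69 1.33
```

View pics/a1.png

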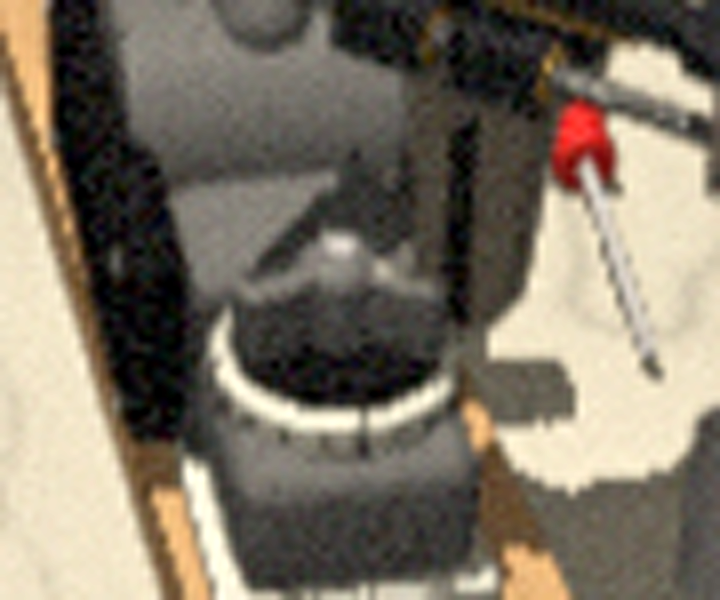

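>>> arm_command(
  steps=[
    [0.0008,0.0017,0,0.05,1],
    [0,0,0,0,1],
  ],
)

```text
clock: 4.3
ee_pos: [0.5048, 0.068, 0.1195]
orientation: [-0.0, 0.506, 0.862, -0.0]
contact_force: [-1.9, -0.6, 0.9]
gripper_width: 0.0003
```

>>> arm_command(
  steps=[
    [0.0008,0.0017,0,0.05,1],
    [0,0,0,0,1],
  ],
)

```text
clock: 4.5
ee_pos: [0.5068, 0.0702, 0.1197]
orientation: [0.0, 0.527, 0.85, 0.001]
contact_force: [0.7, -0.6, 0.1]
gripper_width: 0.0003
```

```bash
python3 - <<'E'
from h import *
chk('a2')
E
```

```text
4.55 [0.5067 0.0701 0.1197] th 116.41 rho,g 0.0335 0.0155 F tool 0.26 0.78 -0.04
```

View pics/a2.png

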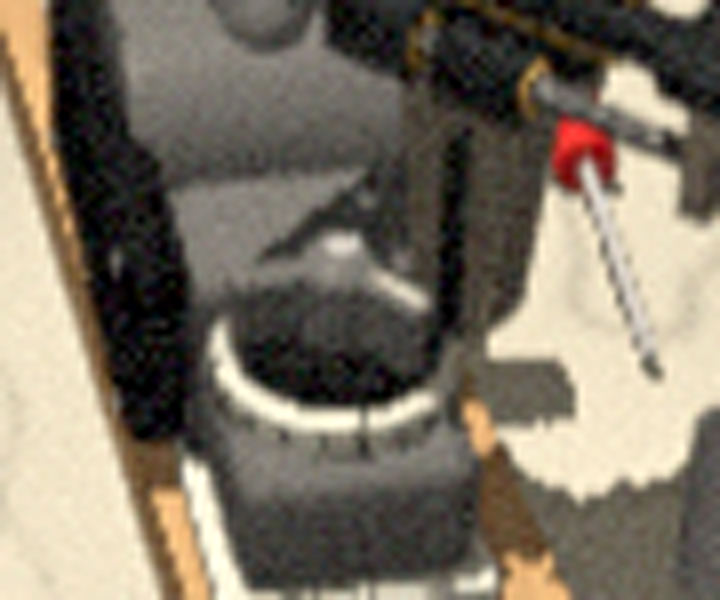

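```bash
cat >> h.py <<'E'
def ang(u,v,s=8,o=(290,160),ctr=(342,242)):
    d=load('scene'); q=lambda u,v:(o[0]+(u+.5)/s-.5,o[1]+(v+.5)/s-.5)
    a=at_z(d,*q(*ctr),.137); P=at_z(d,*q(u,v),.134)
    print('ctr',a[:2],'ang',np.degrees(np.arctan2(*(P-a)[[1,0]])),'r',np.hypot(*(P-a)[:2]))
E
python3 - <<'E'
from h import *
ang(428,303); ang(415,293)
E
```

```text
ctr [0.53611213 0.04708187] ang 109.4125389608261 r 0.032994292430891345
ctr [0.53611213 0.04708187] ang 110.85615206490235 r 0.027466831205353644
```

>>> arm_command(
  steps=[
    [0.0008,0.0017,0,0.05,1],
    [0.0008,0.0017,0,0.05,1],
    [0.0008,0.0017,0,0.05,1],
    [0.0008,0.0017,0,0.05,1],
    [0,0,0,0,1],
  ],
)

```text
clock: 5.05
ee_pos: [0.5107, 0.075, 0.1194]
orientation: [-0.0, 0.61, 0.793, -0.001]
contact_force: [-2.3, -1.2, 3.3]
gripper_width: 0.0003
```

>>> arm_command(
  steps=[
    [0.0008,0.0017,0,0.05,1],
    [0,0,0,0,1],
  ],
)

```text
clock: 5.25
ee_pos: [0.5124, 0.0764, 0.1195]
orientation: [-0.0, 0.629, 0.777, -0.0]
contact_force: [-1.9, -0.2, 0.8]
gripper_width: 0.0005
```

>>> arm_command(
  steps=[
    [0.0008,0.0017,0,0.05,1],
    [0,0,0,0,1],
  ],
)

```text
clock: 5.45
ee_pos: [0.515, 0.0779, 0.1198]
orientation: [0.001, 0.648, 0.762, 0.001]
contact_force: [-0.1, -0.1, 0.1]
gripper_width: 0.0003
```

```bash
python3 - <<'E'
from h import *
chk('a3')
E
```

```text
5.5 [0.515  0.0779 0.1198] th 99.24 rho,g 0.0338 0.0153 F tool -0.19 0.06 0.05
```

View pics/a3.png

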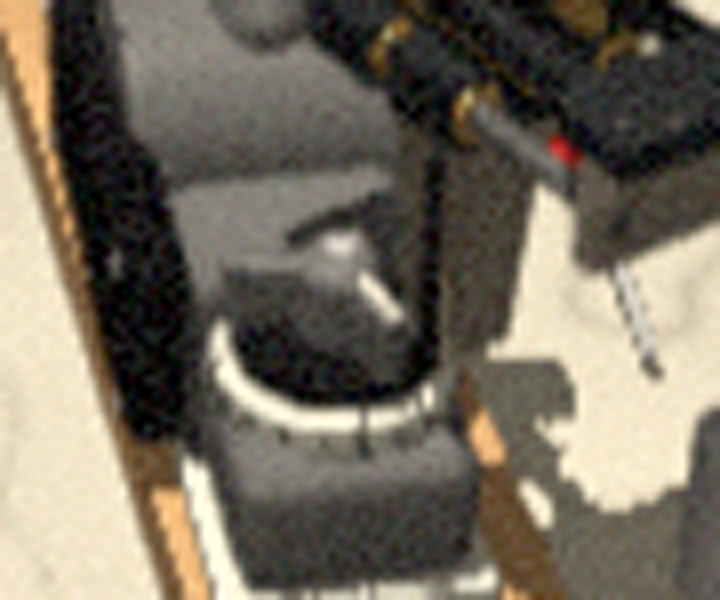

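>>> arm_command(
  steps=[
    [0.0008,0.0017,0,0.05,1],
    [0.0008,0.0017,0,0.05,1],
    [0.0008,0.0017,0,0.05,1],
    [0.0008,0.0017,0,0.05,1],
    [0,0,0,0,1],
  ],
)

```text
clock: 6.0
ee_pos: [0.5203, 0.0814, 0.1195]
orientation: [-0.0, 0.721, 0.693, -0.0]
contact_force: [-3.7, 0.1, 1.0]
gripper_width: 0.0003
```

>>> arm_command(
  steps=[
    [0.0008,0.0017,0,0.05,1],
    [0,0,0,0,1],
  ],
)

```text
clock: 6.2
ee_pos: [0.5221, 0.0822, 0.1195]
orientation: [-0.0, 0.738, 0.675, -0.0]
contact_force: [-2.1, -0.8, 0.8]
gripper_width: 0.0003
```

>>> arm_command(
  steps=[
    [0.0008,0.0017,0,0.05,1],
    [0,0,0,0,1],
  ],
)

```text
clock: 6.4
ee_pos: [0.525, 0.0829, 0.1198]
orientation: [0.001, 0.755, 0.656, 0.001]
contact_force: [0.4, -0.0, -0.1]
gripper_width: 0.0005
```

```bash
python3 - <<'E'
from h import *
ang(400,320)
chk('a4')
E
```

```text
ctr [0.53611213 0.04708187] ang 90.81020558816755 r 0.03467525560172807
6.45 [0.525  0.0828 0.1198] th 82.05 rho,g 0.034 0.0153 F tool -0.32 0.74 -0.02
```

View pics/a4.png

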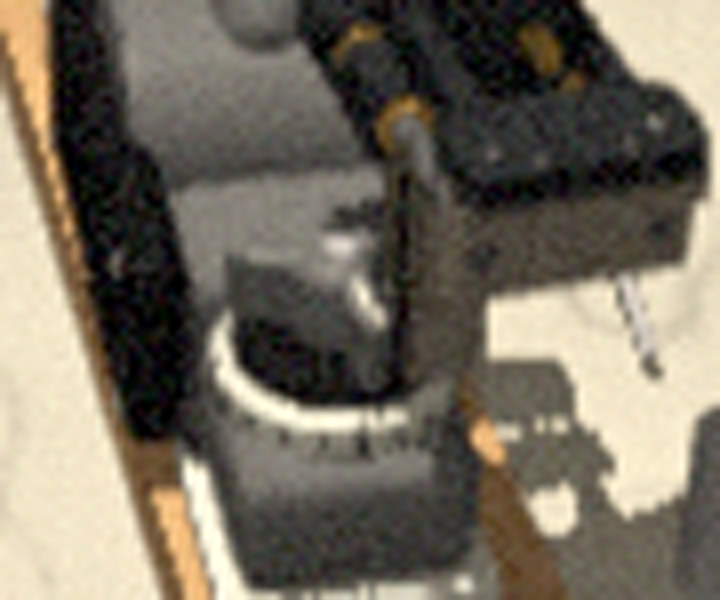

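Click 3: the index tip is now at about (378,327) in the crop. One more click to go.

>>> arm_command(
  steps=[
    [0.0008,0.0017,0,0.05,1],
    [0.0008,0.0017,0,0.05,1],
    [0.0008,0.0017,0,0.05,1],
    [0.0008,0.0017,0,0.05,1],
    [0,0,0,0,1],
  ],
)

```text
clock: 6.95
ee_pos: [0.5314, 0.0844, 0.1196]
orientation: [-0.0, 0.816, 0.577, -0.0]
contact_force: [-2.2, -0.8, 1.6]
gripper_width: 0.0005
```

>>> arm_command(
  steps=[
    [0.0008,0.0017,0,0.05,1],
    [0,0,0,0,1],
  ],
)

```text
clock: 7.15
ee_pos: [0.5329, 0.0848, 0.1195]
orientation: [-0.0, 0.831, 0.557, -0.0]
contact_force: [-2.8, 0.9, 0.3]
gripper_width: 0.0002
```

>>> arm_command(
  steps=[
    [0.0008,0.0017,0,0.05,1],
    [0,0,0,0,1],
  ],
)

```text
clock: 7.35
ee_pos: [0.5359, 0.0846, 0.1197]
orientation: [0.0, 0.844, 0.536, 0.001]
contact_force: [0.1, 0.7, -0.7]
gripper_width: 0.0003
```

```bash
python3 - <<'E'
from h import *
ang(378,327)
chk('a5')
E
```

```text
ctr [0.53611213 0.04708187] ang 79.65376508863531 r 0.035527360442554154
7.4 [0.536  0.0845 0.1198] th 64.85 rho,g 0.0342 0.0155 F tool 0.03 0.67 0.3
```

View pics/a5.png

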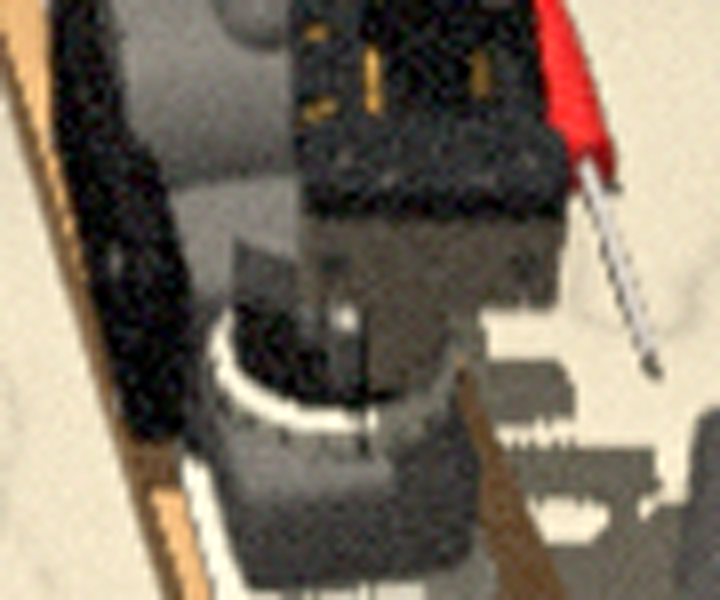

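>>> arm_command(
  steps=[
    [0,-0.002,0,0,1],
    [0,-0.002,0,0,1],
    [0,0,0,0,1],
    [0,0,-0.015,0,1],
    [0,0,-0.025,0,1],
    [0,0,-0.03,0,1],
    [0,0,-0.03,0,1],
    [0,0,-0.02,0,1],
  ],
)

```text
clock: 8.2
ee_pos: [0.5324, 0.0863, 0.2418]
orientation: [0.0, 0.845, 0.535, 0.001]
contact_force: [0.3, -0.0, -0.1]
gripper_width: 0.0005
```

```bash
python3 - <<'E'
from h import *
plan([.33,.48,.24],np.radians(65),12,nd=3)
E
```

```text
[[0.022, -0.029, 0.0, -0.0, 1.0], [0.023, -0.03, 0.0, -0.0, 1.0], [0.022, -0.029, 0.0, -0.0, 1.0], [0.023, -0.029, 0.001, -0.0, 1.0], [0.022, -0.029, -0.0, -0.0, 1.0], [0.023, -0.03, -0.0, -0.0, 1.0], [0.022, -0.029, 0.0, -0.0, 1.0], [0.023, -0.029, 0.0, -0.0, 1.0], [0.022, -0.029, 0.0, -0.0, 1.0], [0.023, -0.03, 0.001, -0.0, 1.0], [0.022, -0.029, -0.0, -0.0, 1.0], [0.022, -0.029, -0.0, -0.0, 1.0]]
end [0.33002269 0.47945005 0.23981853] 64.70391468900571
```

>>> arm_command(
  steps=[
    [0.022,-0.029,0,0,1],
    [0.022,-0.029,0,0,1],
    [0.022,-0.029,0,0,1],
    [0.022,-0.029,0,0,1],
    [0.022,-0.029,0,0,1],
    [0.022,-0.029,0,0,1],
    [0.022,-0.029,0,0,1],
    [0.022,-0.029,0,0,1],
    [0.022,-0.029,0,0,1],
    [0.022,-0.029,0,0,1],
    [0.022,-0.029,0,0,1],
    [0,0,0,0,1],
  ],
)

```text
clock: 9.4
ee_pos: [0.3429, 0.4462, 0.2393]
orientation: [-0.001, 0.843, 0.539, 0.0]
contact_force: [0.1, 1.0, 0.4]
gripper_width: 0.0002
```

```bash
python3 - <<'E'
from h import *
old=load('top'); print(old['img'].shape)
d=grab('top'); cv2.imwrite('pics/top9.png',d['img']); 
c=d['img'][170:245,280:370]; c=cv2.convertScaleAbs(cv2.resize(c,None,fx=8,fy=8,interpolation=cv2.INTER_CUBIC),alpha=1.8); cv2.imwrite('pics/topc9.png',c)
chk('s9')
E
```

```text
(400, 640, 3)
9.5 [0.3464 0.4417 0.2393] th 64.8 rho,g 0.2766 0.3391 F tool 0.09 0.34 -1.45
```

View pics/topc9.png

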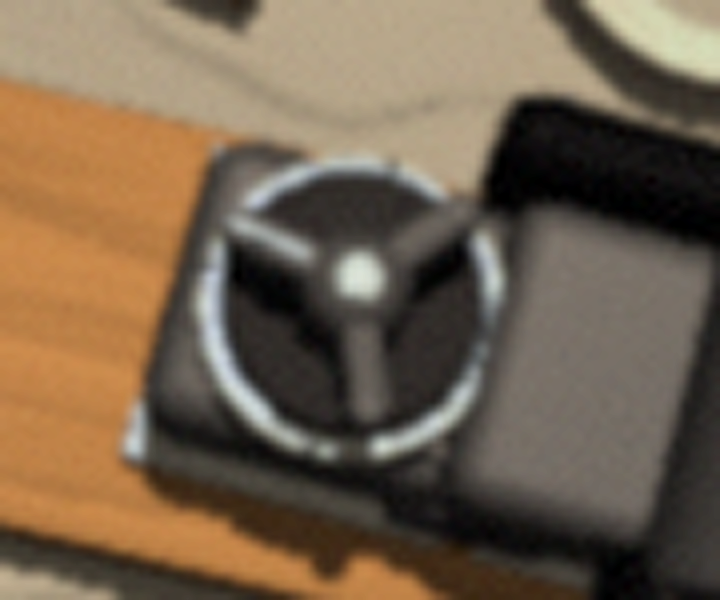

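View pics/top9.png

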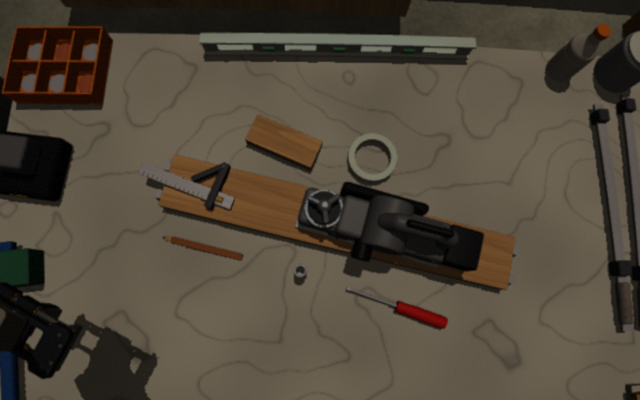

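View pics/s9.png

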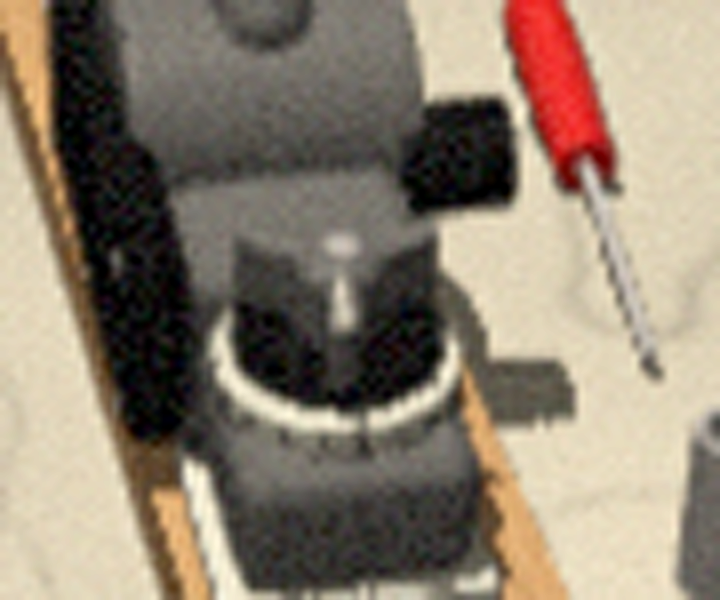

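```bash
python3 - <<'E'
from h import *
d=load('top')
px=lambda u,v:(280+(u+.5)/8-.5,170+(v+.5)/8-.5)
A=at_z(d,*px(357,277),.137);print('axis',A)
for n,p in dict(idx=(232,220),l1=(465,212),l2=(370,410)).items():
    P=at_z(d,*px(*p),.134)-A; print(n,np.hypot(*P[:2])*1e3,np.degrees(np.arctan2(P[1],P[0])))
a=cv2.imread('pics/top0.png');b=d['img'];D=cv2.absdiff(a,b).max(2);D[:, :160]=0;D=cv2.medianBlur(D,3)
v,u=np.where(D>40);print(len(u),u.min(),u.max(),v.min(),v.max())
print(r.finish_job())
E
```

```text
axis [0.53523574 0.04703506 0.137     ]
idx 30.61944668834085 65.75266436927424
l1 28.717203004646397 -56.0909369092569
l2 29.315799159170503 -172.84814859612865
95 308 339 189 241
the job is handed in; nothing more can be done
None
```

```bash
python3 - <<'E'
from h import *
d=load('top'); d0=cv2.imread('pics/top0.png'); d9=cv2.imread('pics/top9.png')
A=np.array([.5355,.047])
f=K(d)
def prof(img,phi,z=.134):
    g=cv2.cvtColor(img,cv2.COLOR_BGR2GRAY).astype(np.float32)
    pts=np.array([proj(d,[A[0]+q*np.cos(phi),A[1]+q*np.sin(phi),z]) for q in np.linspace(.016,.030,15)],np.float32)
    return cv2.remap(g,pts[:,0].reshape(1,-1),pts[:,1].reshape(1,-1),cv2.INTER_LINEAR).mean()
for nm,im,lo,hi in(('before',d0,100,160),('after',d9,35,95)):
    a=np.arange(lo,hi,2); v=[prof(im,np.radians(t)) for t in a]; print(nm,[(int(x),round(float(y))) for x,y in zip(a,v)])
# tri-lobe via range image: 3-fold
o=at_range
for n in ['scene']:
    s=load(n); 
    for ph in (54,58,62,66,70,76): 
        print(ph,[( (proj(s,[A[0]+q*np.cos(np.radians(ph)),A[1]+q*np.sin(np.radians(ph)),.134])-[290,160])*8).round().tolist() for q in(.0,.016,.030)])
# range-based lobe angles now
T=np.linalg.inv(d['camera_from_world']); P=[]
for v in range(185,225):
    for u in range(300,350):
        p=at_range(d,u,v)
        if p[2]>.128 and .018<np.hypot(*(p[:2]-A))<.036: P.append(p)
P=np.array(P); a=np.arctan2(P[:,1]-A[1],P[:,0]-A[0]); print(len(P),'threefold',np.degrees(np.angle(np.exp(3j*a).mean())/3)%120)
E
```

```text
before [(100, 28), (102, 28), (104, 27), (106, 27), (108, 26), (110, 26), (112, 26), (114, 27), (116, 29), (118, 33), (120, 40), (122, 50), (124, 62), (126, 75), (128, 85), (130, 90), (132, 87), (134, 77), (136, 63), (138, 50), (140, 38), (142, 28), (144, 21), (146, 15), (148, 12), (150, 11), (152, 11), (154, 12), (156, 13), (158, 14)]
after [(35, 49), (37, 49), (39, 48), (41, 47), (43, 47), (45, 48), (47, 48), (49, 49), (51, 51), (53, 54), (55, 56), (57, 59), (59, 64), (61, 72), (63, 81), (65, 87), (67, 85), (69, 77), (71, 64), (73, 51), (75, 41), (77, 34), (79, 29), (81, 25), (83, 22), (85, 19), (87, 17), (89, 15), (91, 14), (93, 14)]
54 [[340.0, 246.0], [330.0, 281.0], [322.0, 311.0]]
58 [[340.0, 246.0], [334.0, 281.0], [329.0, 312.0]]
62 [[340.0, 246.0], [338.0, 281.0], [337.0, 312.0]]
66 [[340.0, 246.0], [343.0, 281.0], [345.0, 313.0]]
70 [[340.0, 246.0], [347.0, 281.0], [352.0, 312.0]]
76 [[340.0, 246.0], [353.0, 281.0], [364.0, 311.0]]
137 threefold 66.61044535509595
```

I pushed the knob clockwise with the closed fingertips against the index lobe, but my last check does not confirm four full clicks. I made a mistake in the order: the angle check and the hand-in were in the same script, so I only saw the mismatch when nothing could be corrected.

- **Signs that four clicks were made:** I felt four push-and-release cycles about 17–18° of finger travel apart. Push forces stayed around 2–4 N, rising and then dropping to about zero each time.
- **Sign against:** the index lobe went from about 130° to about 65–66° in the top camera. That is about 64.5° of turn, where four clicks is 72° and three is 54°. Three measurements of the final angle (top picture, its range data and the scene picture) agree within about 2°. Four clicks is the nearest whole number, but the knob seems to sit about 7° short of that stop, and I can't explain that. It may not be seated properly in the fourth click.
- **Everything else:** the before and after top pictures differ only around the knob, leaving out the strip at the far left, which was masked out because the arm stands there. The planer and the other things on the bench show no movement. The arm was raised and well clear at hand-in, at about 9.5 s.

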